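# Reload the sanitiser feeder behind its double latch

## Robot

A 6-joint arm with a two-finger parallel gripper is mounted at the origin on the work surface. World frame = base frame: x ahead of the robot, y to its left, z up, the work surface at z = 0. Lengths are in m, angles in rad, forces in N, time in s.
With the tool pointing down it reaches from about 0.275 to 0.75 m from the base axis. Payload 10.2 kg.
Tool frame: the origin (TCP) lies at the very end of the fingers, on their centre line; the grasp point (between the pads) lies 19 mm behind it; z points along the fingers, y is the direction in which the jaws open and shut (so a half turn about z gives the same grasp; the last joint's range is limited). The gripper opens to 85 mm and grips with 20 to 120 N. Pads are 22 mm wide; open, the fingers measure 114 mm over their backs; the gripper's body (76 mm by 85 mm) begins 54 mm behind the grasp point. The pads swing forward as they close: fully open they stand 13 mm farther back than shut.
Start: joints at [-1.51, 0.313, 1.498, -0, 1.331, -0.223], TCP at [0.147, -0.504, 0.231] pointing down, gripper open.
Joint ranges: [-2.94, 2.94], [-0.97, 2.17], [0.19, 2.56], [-1.23, 4.37], [0.02, 3.11], [-2.88, 2.88]. Speed limits (rad/s): [2.39, 2.39, 3.01, 3.14, 3.14, 3.14].

## Interface

Orientations are given as a unit quaternion [w, x, y, z].
In Python, from workcell import monitor, read_camera, camera_info, hand_in, nets gives the robot as it stands.
- The arm moves only by the tool arm_command, never from a script. Its argument "plan" is a list of rows, each a list of 7 numbers: the shift along the tool's x, y, z in m, then the turn, a rotation vector about the tool's x, y, z in degrees, then the gripper's target within -1 to 1 (fully open at 1, half-way at 0, shut at -1). In form: [[dx, dy, dz, ax, ay, az, jaw], ...]. A call has 1 to 10 rows; each row shifts and turns the commanded pose from where the row before left it, along the tool's axes as they then stand; what a row does not reach is not made up. A row lasts 1/10 s, in which the tool goes at most 50 mm and 8.59 degrees, less where a joint would pass 70% of its speed; a pose out of reach is approached as far as the arm can. A call with a gripper value outside its range is refused whole. The fingers move at their own pace and stop on an object; "force" is the grip in N (left out, the last holds). Time passes only in rows, so rows that do not move let the fingers close. It gives the time, the measured TCP pose, the force and the opening at its end, in the units of the state.
- monitor.state(): the state, without advancing time (a new reading comes with each control period).
- read_camera(name): name is "scene" or "top" or "wrist"; returns (picture, depth): 384x512x3 uint8, blue, green, red; 384x512 float32, m along the optical axis (not along the pixel's ray), 0 where there is no reading.
- camera_info(name): a dict with "vfov" (degrees; the focal length in pixels is half the picture's height over the tangent of half this angle, whatever the lens; pixels are square), "cx", "cy" (the principal point, pixels), "origin" and "orientation" of the camera in the world; the wrist camera has in their place "T_tool_cam" (4x4, takes a point from camera to tool coordinates, whose origin is the TCP and whose axes are the flange's). Camera axes: x right, y up, looking along -z (the intrinsics and any distortion apply to the point x, -y, -z); pixel columns grow to the right and rows downward; lengths in m; the calibration is good to about 2 mm. The wrist camera is an equidistant fisheye: a pixel r from the principal point sees the ray r / f radians off the axis. A picture is of the moment at which its call begins: read the wrist's pose just before it. camera_info takes no time and is no camera call.
- hand_in(): hands the job in, once; it reports no verdict.
Trained networks look in the newest picture that a camera, given by its name, has taken for a name from the list of things; names that differ only in an ending like _2 or _b are one class to them, and where a whole thing is asked for, a point or a joint stands for the part that bears it (a point fixed in the world has none). Each returns a list of dicts, best first, with "p" (0 to 1); they miss things now and then, are a little off and sometimes report something else, mostly with a low value. They report only what shows in the picture. A call takes as long as a camera call. They do not tell look-alikes from the thing itself.
- nets.recognise(camera, label): "position" ([x, y, z] in m, in world coordinates, good to about 4 mm: the middle of the surface that is visible of it).
- nets.masks_of(camera, label): "pixels" (384x512 bool, what is visible of it).
The state is a dict: "t": time; "joint_positions": joint angles; "joint_vel": joint speeds; "tau": joint torques, N m; "tool_pos": TCP position; "orientation": TCP orientation; "ft_force": force on the tool from outside, world axes, zero at the start; "wrist_torque": the same for the moment, N m; "finger_gap": finger opening in m.
Only numpy, scipy, OpenCV 4.12 (cv2) and the standard library are available. Lean on these libraries where they do the work, as an engineer would, in place of code of your own. Each camera call takes 0.05 s, during which the arm holds its last target.

## Task

Swing the keeper fully clear of the bolt, draw the bolt fully back, and slide the feeder's sleeve cover all the way down the slope. Then put both sanitiser cartridges in the tilted rail, one behind the other, spouts pointing downhill, each slid fully home, and leave keeper, bolt and cover open. Do not knock over the bottles or the jar.

Things in the scene. Friction and masses are not known exactly. Their poses are not given: they have to be found in the camera images.
- rail: Feeder's polished dark steel trough sloping down at 25 degrees, 40 wide inside. Origin: middle of its floor at the uphill end, 135 above the bench; x runs down the slope, y across (about away from the robot), z square off the floor. x = 0 to 135 is the open loading bay, side walls 16 high and 4 thick; 135 to 255 a closed tube, 46 high inside, 49 outside. Sizes in mm throughout.
- rail_stop (a point): End stop at the closed downhill end of the tube, on the trough floor at rail x = 255. A cartridge released in the bay slides down by itself. Home, the first cartridge's spout tip rests on this stop, and the second's spout tip rests on the first one's flat tail (at rail x = 165), partly in the bay.
- latch_deck (a point): Middle of the level latch deck, a steel plate 78 x 104 on a grey block beside the uphill end of the rail (rail's -y side, nearest the robot), 135 above the bench. It carries the bolt and, behind it and in line, the keeper; both have upright posts to take hold of. x points horizontally downhill, y as the rail's y, z up.
- keeper (a joint): Angle of the keeper, rad. About 0 as found: the arm points at the bolt's tail and props it shut. It swings about an upright pivot to 1.57, anticlockwise seen from above (its post goes to the uphill side); over about 1.3 the bolt is free. Stays where left; about 2.5 N at the post.
- keeper_post (a point): Upright round post, 12 diameter, 34 tall, on a dark steel swivel arm 16 wide, 16 high, 60 long. The point is 46 above the deck, on the post's axis, 18 below its top; the axis of the arm's pivot is 33 from it: with the keeper at 0 the pivot lies 33 further from the rail, in the rail's -y direction.
- bolt (a joint): Travel of the bolt, m: about 0 shut, 0.030 fully drawn. It is drawn level, straight away from the rail in the rail's -y direction; stays where left, about 3 N. Blocked until the keeper is swung clear.
- bolt_knob (a point): Upright round knob, 16 diameter, 34 tall, on a bright steel bar 16 x 16 x 52 lying across the latch deck. The point is 46 above the deck, on the knob's axis, 18 below its top; shut, it stands 68 from the rail's middle line, 25 nearer the rail than the keeper's post.
- cover (a joint): Travel of the sleeve cover, m: about 0 shut (over the loading bay), 0.125 fully open (pushed down the slope, over the tube). It slides along the rail's x; stays where left, about 4 N. Blocked until the bolt is drawn, as the bolt's end stands before a lug on the cover's side.
- cover_grip (a point): Middle of the cover's grip, a fin 12 thick along the rail's x, 46 wide across, 34 tall, standing square on the aluminium sleeve cover (132 long, 58 wide, top face 54 off the trough floor). The point lies 73 off the trough floor on the middle line, 15 below the fin's top; shut, at rail x = 62.
- cart_a_mid (a point): Cartridge lying flat, pale plastic, 0.16 kg: a box 65 long, 36 wide, 40 high with a round spout (24 diameter, 25 long) on one end; 90 overall. Point half-way along the 90 and half-way up; x points to the spout, z up. The box reaches from 45 behind the point to 20 ahead (its middle is 12.5 behind), the spout from 20 to 45 ahead. Grip it across its 36 width.
- cart_a_nose (a point): Tip of the spout of that cartridge, on the spout's axis, 45 ahead of its mid point.
- cart_b_mid (a point): Second cartridge, same shape and size as cart_a, its point and axes alike.
- cart_b_nose (a point): Tip of the spout of the second cartridge.
- cart_a: The first cartridge again: origin at the middle of its underside, 20 below its mid point.
- cart_b: The second cartridge again: origin at the middle of its underside.
- bottle2: Capped amber bottle, 64 diameter, 180 tall, standing on the bench; a bystander. Origin at the centre of its foot, z up.
- bottle3: Capped amber bottle, 64 diameter, 180 tall, standing on the bench; a bystander. Origin at the centre of its foot, z up.
- jar: White plastic jar with a steel lid, 60 diameter, 60 tall, standing on the bench; a bystander. Origin at the centre of its foot, z up.
Things that resemble listed ones, but are neither listed nor needed, are in the scene too. What is shaped like the cart_b but yellow is not meant. Leave any brown look-alike of the cart_a alone.

How it is judged:
On the way, in this order (a step that is already met when the one before it is completed fails the run):
1. the keeper is swung clear of the bolt (value of joint keeper above 1.1 rad and value of joint bolt below 0.01 m), for 0.1 s.
2. the bolt is drawn back (value of joint bolt above 0.022 m and value of joint cover below 0.02 m), for 0.1 s.
3. the cover is slid fully open (value of joint cover above 0.11 m), for 0.1 s.
4. one cartridge lies home against the end stop, spout downhill (((x of cart_a_nose in the frame of rail between 0.245 and 0.261 m and x of cart_a_mid in the frame of rail between 0.2 and 0.216 m and y of cart_a_mid in the frame of rail between -0.008 and 0.008 m and z of cart_a_mid in the frame of rail between 0.012 and 0.028 m) or (x of cart_b_nose in the frame of rail between 0.245 and 0.261 m and x of cart_b_mid in the frame of rail between 0.2 and 0.216 m and y of cart_b_mid in the frame of rail between -0.008 and 0.008 m and z of cart_b_mid in the frame of rail between 0.012 and 0.028 m))), for 0.2 s.
5. both cartridges lie home, spouts downhill ((((x of cart_a_nose in the frame of rail between 0.245 and 0.261 m and x of cart_a_mid in the frame of rail between 0.2 and 0.216 m and y of cart_a_mid in the frame of rail between -0.008 and 0.008 m and z of cart_a_mid in the frame of rail between 0.012 and 0.028 m) and (x of cart_b_nose in the frame of rail between 0.155 and 0.171 m and x of cart_b_mid in the frame of rail between 0.11 and 0.126 m and y of cart_b_mid in the frame of rail between -0.008 and 0.008 m and z of cart_b_mid in the frame of rail between 0.012 and 0.028 m)) or ((x of cart_b_nose in the frame of rail between 0.245 and 0.261 m and x of cart_b_mid in the frame of rail between 0.2 and 0.216 m and y of cart_b_mid in the frame of rail between -0.008 and 0.008 m and z of cart_b_mid in the frame of rail between 0.012 and 0.028 m) and (x of cart_a_nose in the frame of rail between 0.155 and 0.171 m and x of cart_a_mid in the frame of rail between 0.11 and 0.126 m and y of cart_a_mid in the frame of rail between -0.008 and 0.008 m and z of cart_a_mid in the frame of rail between 0.012 and 0.028 m)))), for 0.2 s.
At the end, for the whole second after the job is handed in: Keeper over 1.1 rad, bolt over 22 mm, cover over 110 mm. Both cartridges at rest in the rail, spouts downhill: one spout tip at the end stop, the other at the first one's tail (rail x of tips 255 and 165 mm, -10/+6), within 8 mm of the trough's middle and floor ((((x of cart_a_nose in the frame of rail between 0.245 and 0.261 m and x of cart_a_mid in the frame of rail between 0.2 and 0.216 m and y of cart_a_mid in the frame of rail between -0.008 and 0.008 m and z of cart_a_mid in the frame of rail between 0.012 and 0.028 m) and (x of cart_b_nose in the frame of rail between 0.155 and 0.171 m and x of cart_b_mid in the frame of rail between 0.11 and 0.126 m and y of cart_b_mid in the frame of rail between -0.008 and 0.008 m and z of cart_b_mid in the frame of rail between 0.012 and 0.028 m)) or ((x of cart_b_nose in the frame of rail between 0.245 and 0.261 m and x of cart_b_mid in the frame of rail between 0.2 and 0.216 m and y of cart_b_mid in the frame of rail between -0.008 and 0.008 m and z of cart_b_mid in the frame of rail between 0.012 and 0.028 m) and (x of cart_a_nose in the frame of rail between 0.155 and 0.171 m and x of cart_a_mid in the frame of rail between 0.11 and 0.126 m and y of cart_a_mid in the frame of rail between -0.008 and 0.008 m and z of cart_a_mid in the frame of rail between 0.012 and 0.028 m))) and value of joint keeper above 1.1 rad and value of joint bolt above 0.022 m and value of joint cover above 0.11 m and linear speed of each of cart_a, cart_b below 0.02 m/s); the robot touches nothing.
It fails at once if a bottle or the jar is knocked over (angle between any of bottle2, bottle3, jar's own z axis and vertical above 0.6 rad).
It also fails if it takes over 72 s, if anything falls off the work surface, if the arm or the gripper's body presses on something with over 40 N, if the wrist force passes 120 N, or if a joint passes its speed limit or range.

## Working session

There is one attempt and no reset: what is moved stays moved. The work goes in short steps, Python scripts to look and compute and a tool call to move; the robot and the scene stay as the last step left them, time stands still between calls to the robot, and variables do not carry over. Pictures are saved under pics/ and viewed, and the job is handed in when it is done.

Besides the shell and the picture viewer there is one more tool, called after "Call:" as name(argument=value, ...) on one line, values as JSON. arm_command: Moves the arm, as the interface text tells. Its arguments: {"type":"object","properties":{"plan":{"type":"array","items":{"type":"array","items":{"type":"number"}}},"force":{"type":"number"}},"required":["plan"]}

```bash
mkdir -p pics; ls
python3 - <<'E'
from workcell import monitor, read_camera, camera_info, nets
import cv2
print(monitor.state())
for n in("scene","top","wrist"):
    i,d=read_camera(n); cv2.imwrite(f"pics/{n}0.png",i); print(n,camera_info(n))
E
```

```text
pics
{'t': 0.0, 'joint_positions': array([-1.51037025e+00,  3.13473679e-01,  1.49843691e+00, -8.61634486e-06,
        1.33099201e+00, -2.23381823e-01]), 'joint_vel': array([ 0.00159673, -0.00124994, -0.00010425,  0.00133483, -0.00031582,
       -0.00287942]), 'tau': array([-1.77986194e-04, -4.12267506e+01, -2.59741116e+01, -1.93599399e-04,
        4.14141890e-03,  3.94868820e-06]), 'tool_pos': array([ 0.14698656, -0.50373859,  0.23072302]), 'orientation': array([-6.53138690e-04,  9.89948161e-01,  1.41429170e-01,  4.91362772e-05]), 'ft_force': array([-0.65714253,  0.28111837,  0.47137693]), 'wrist_torque': array([-0.02776464,  0.00360059, -0.04303761]), 'finger_gap': 0.08552723217535292}
scene {'vfov': 55.664759362790775, 'cx': 257.48661105593646, 'cy': 189.78881677733946, 'origin': array([ 1.38453999, -0.30667279,  0.86515742]), 'orientation': array([0.71836208, 0.33434291, 0.26478038, 0.54960175])}
top {'vfov': 47.1649020545838, 'cx': 254.31144656718288, 'cy': 186.83479833437048, 'origin': array([ 0.38666049, -0.07743941,  1.42052517]), 'orientation': array([ 0.71107048,  0.03872714, -0.0236333 , -0.70165551])}
wrist {'vfov': 65.70646984690485, 'cx': 254.16399894344022, 'cy': 189.888445665371, 'T_tool_cam': array([[ 1.27732563e-03,  9.51129077e-01,  3.08790943e-01,
         7.82044780e-02],
       [ 9.99999085e-01, -1.07711766e-03, -8.18827559e-04,
        -3.98908070e-04],
       [-4.46206524e-04,  3.08791707e-01, -9.51129583e-01,
        -1.43285064e-01],
       [ 0.00000000e+00,  0.00000000e+00,  0.00000000e+00,
         1.00000000e+00]])}
```

View pics/scene0.png

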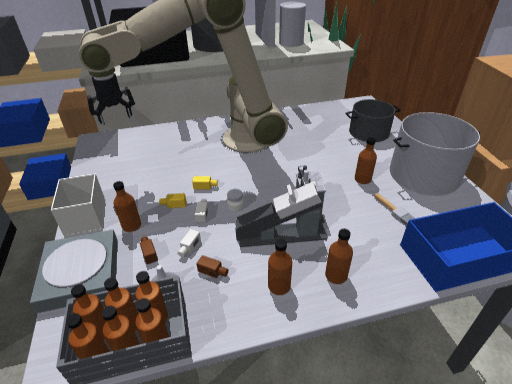

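View pics/top0.png

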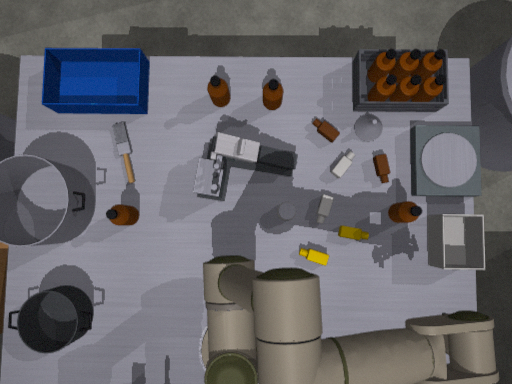

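```bash
cat > h.py <<'E'
import numpy as np, cv2
from scipy.spatial.transform import Rotation as R
from workcell import monitor, read_camera, camera_info, nets
def Rq(q): return R.from_quat([q[1],q[2],q[3],q[0]])
def campose(n,info,st=None):
    if n=="wrist":
        st=st or monitor.state(); T=np.array(info["T_tool_cam"]); r=Rq(st["orientation"]).as_matrix()
        return r@T[:3,:3], st["tool_pos"]+r@T[:3,3]
    return Rq(info["orientation"]).as_matrix(), np.array(info["origin"])
def cloud(n,d,st=None):
    info=camera_info(n); f=192/np.tan(np.radians(info["vfov"])/2)
    v,u=np.mgrid[0:384,0:512].astype(float); x=u-info["cx"]; y=v-info["cy"]
    if n=="wrist":
        r=np.hypot(x,y)+1e-9; th=r/f; k=np.tan(th)/r; X=x*k; Y=y*k
    else: X=x/f; Y=y/f
    P=np.stack([X*d,-Y*d,-d],-1); Rm,o=campose(n,info,st)
    W=P@Rm.T+o; W[d==0]=np.nan
    return W
E
python3 - <<'E'
from h import *
print(monitor.state()['t'])
for c in ("scene","top"):
    i,d=read_camera(c); np.savez(f"{c}0.npz",i=i,d=d)
    for l in ("rail","keeper_post","bolt_knob","cover_grip","cart_a","jar","bottle2","cart_a_nose","latch_deck","rail_stop"):
        for r in nets.recognise(c,l): print(c,l,round(r["p"],2),np.round(r["position"],3))
print(monitor.state()['t'])
E
```

```text
0.15
scene rail 0.61 [ 0.619 -0.043  0.12 ]
scene rail 0.52 [ 0.596 -0.325  0.031]
scene rail 0.18 [0.562 0.054 0.182]
scene keeper_post 0.65 [0.511 0.058 0.17 ]
scene bolt_knob 0.54 [0.561 0.051 0.178]
scene cover_grip 0.74 [0.631 0.001 0.155]
scene cover_grip 0.53 [0.506 0.062 0.169]
scene cart_a 0.88 [ 0.601 -0.445  0.041]
scene cart_a 0.78 [ 0.704 -0.276  0.033]
scene cart_a 0.73 [ 0.384 -0.358  0.03 ]
scene cart_a 0.69 [ 0.47  -0.272  0.036]
scene cart_a 0.68 [ 0.597 -0.324  0.032]
scene jar 0.54 [ 0.452 -0.151  0.048]
scene bottle2 0.78 [ 0.456 -0.502  0.094]
scene bottle2 0.75 [0.432 0.343 0.088]
scene cart_a_nose 0.84 [ 0.708 -0.278  0.035]
scene cart_a_nose 0.79 [ 0.596 -0.325  0.039]
scene cart_a_nose 0.56 [ 0.602 -0.454  0.039]
scene latch_deck 0.61 [ 0.621 -0.012  0.089]
scene latch_deck 0.38 [0.558 0.052 0.182]
scene rail_stop 0.83 [ 0.621 -0.04   0.121]
scene rail_stop 0.23 [0.506 0.058 0.168]
top rail 0.87 [ 0.606 -0.035  0.14 ]
top keeper_post 0.68 [0.507 0.061 0.167]
top bolt_knob 0.5 [0.56  0.048 0.161]
top cover_grip 0.92 [0.612 0.009 0.167]
top cart_a 0.86 [ 0.369 -0.354  0.044]
top cart_a 0.81 [ 0.696 -0.274  0.038]
top cart_a 0.77 [ 0.581 -0.45   0.041]
top cart_a 0.75 [ 0.579 -0.325  0.04 ]
top cart_a 0.56 [ 0.296 -0.241  0.044]
top cart_a 0.52 [ 0.448 -0.265  0.04 ]
top jar 0.73 [0.582 0.028 0.135]
top jar 0.7 [ 0.437 -0.148  0.059]
top bottle2 0.77 [ 0.437 -0.489  0.117]
top bottle2 0.71 [0.419 0.341 0.115]
top bottle2 0.45 [ 0.435 -0.149  0.056]
top cart_a_nose 0.82 [ 0.579 -0.45   0.04 ]
top cart_a_nose 0.73 [ 0.696 -0.272  0.039]
top latch_deck 0.83 [0.58  0.024 0.136]
top rail_stop 0.73 [ 0.601 -0.039  0.138]
1.25
```

Run:
```python
from h import *
a=np.load("top0.npz"); i=a['i']
c=cv2.resize(i[120:210,180:310],None,fx=6,fy=6,interpolation=cv2.INTER_CUBIC); cv2.imwrite("pics/topcrop.png",c)
c=cv2.resize(i[140:275,290:400],None,fx=5,fy=4.4,interpolation=cv2.INTER_CUBIC); cv2.imwrite("pics/topcart.png",c)
s=np.load("scene0.npz")['i']
c=cv2.resize(s[155:250,225:335],None,fx=6,fy=6,interpolation=cv2.INTER_CUBIC); cv2.imwrite("pics/scenecrop.png",c)
W=cloud("top",a['d'])
for (u,v) in [(216,160),(210,170),(221,156),(238,147),(250,158),(290,165),(275,150),(265,165),(216,192),(200,195),(205,182),(300,230)]: print(u,v,np.round(W[v,u],4))
```

```text
216 160 [0.5739 0.0619 0.1651]
210 170 [0.5481 0.082  0.1376]
221 156 [0.5853 0.0474 0.1678]
238 147 [ 0.611  -0.0015  0.1741]
250 158 [ 0.5844 -0.0354  0.142 ]
290 165 [ 0.5738 -0.1566  0.0793]
275 150 [ 0.6157 -0.1095  0.1033]
265 165 [ 0.5792 -0.0799  0.0337]
216 192 [0.4816 0.0604 0.1605]
200 195 [0.4826 0.1282 0.0109]
205 182 [0.5124 0.0959 0.1378]
300 230 [ 0.3749 -0.1948 -0.0009]
```

View pics/topcrop.png

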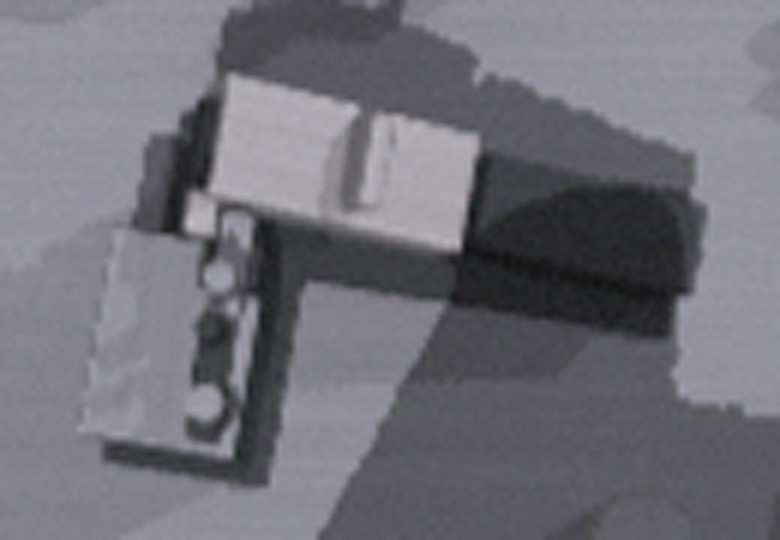

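View pics/scenecrop.png

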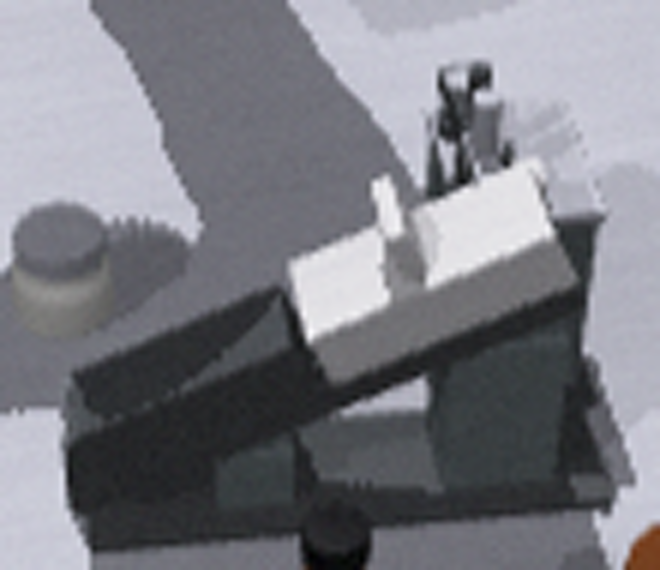

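View pics/topcart.png

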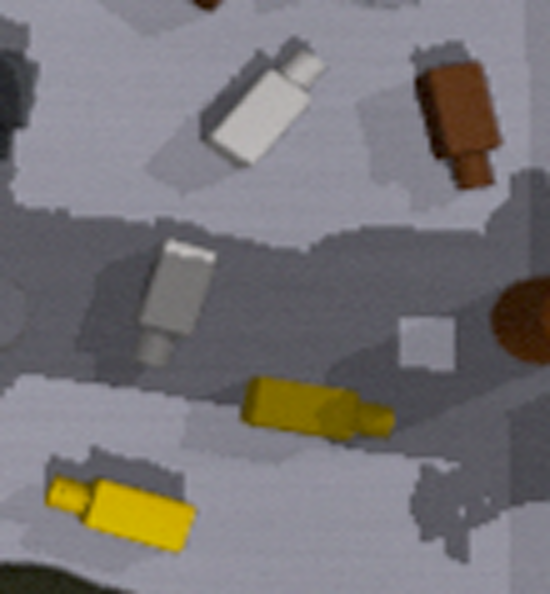

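Run:
```python
from h import *
a=np.load("top0.npz"); W=cloud("top",a['d'])
np.set_printoptions(linewidth=200)
print("z mm, rows v=152..198, cols 205..226")
for v in range(152,200): print(v,(W[v,205:227,2]*1000).round().astype(int), np.round(W[v,215,:2],3))
```

```text
z mm, rows v=152..198, cols 205..226
152 [  4  -1   0  10   7   6 158 176 178 182 179 184 180 177 184 182 181 180 176 178 176 176] [0.595 0.064]
153 [  1  -1  -1  11  12  11   8 179 173 172 172 172 166 171 173 176 176 182 173 177 175 173] [0.593 0.064]
154 [                  -2                    7                   -2                    9                   11                   11                  174                  180                  173
                  172                  172                  170                  105                  147 -9223372036854775808                  153                  158                  163
                  160                  170                  171                  175] [0.59  0.064]
155 [  2   5  -1  10  13   9 177 171 174 177 173 165 163 166 168 164 165 165 140 150 151 159] [0.587 0.064]
156 [  5   5   6  12  10   9 176 179 178 176 177 164 170 165 165 166 168 166  84  82  90  94] [0.584 0.064]
157 [  3   0   7  14  10  13 174 173 177 174 176 154 169 169 165 167 164 162  65  59  66  72] [0.581 0.064]
158 [  5   2   4   4   8   5 170 173 17
[... 4894 characters left out ...]
5 140 143 133 154 158 158 138 139 138  72  44  15  11   6   7  -2] [0.479 0.063]
194 [ 64  82  92 132 131 134 135 133 135 140 133 141 132 136  96  65  38   6   3   8   9  -3] [0.478 0.066]
195 [  5  20  22  31  54  56  71  84  85 139 136 138 138 141  90  64  35   4   9  11   7   0] [0.475 0.066]
196 [ 8 15  7  9  8  9 11 16 25 34 50 58 66 83 82 62 26  3 13  9  0  5] [0.477 0.075]
197 [ 9  6 10 10 12  8  8  6 11 13  7  8 14 12 21 37 21 14  6  9  0 -7] [0.477 0.08 ]
198 [ 4  3 -1  6 12 10 14  9 10 11  4  2 13 12 10 18  5 14  3 12 -2  5] [0.474 0.08 ]
199 [-1  2  0 -1  1  1  2  0  4  0  7  7 10 11 10  8 13 10  6 -1  1 -7] [0.471 0.08 ]<stdin>:5: RuntimeWarning: invalid value encountered in cast
```

Run:
```python
from h import *
from scipy.optimize import least_squares
C=[]
for n in("top","scene"):
    W=cloud(n,np.load(f"{n}0.npz")['d']).reshape(-1,3); C.append(W)
def frame(p):
    x,y,yaw=p
    t=np.radians(25); h=np.array([np.cos(yaw),np.sin(yaw),0]); 
    X=h*np.cos(t)+np.array([0,0,-np.sin(t)]); Y=np.array([-np.sin(yaw),np.cos(yaw),0]); Z=np.cross(X,Y)
    return np.stack([X,Y,Z],1), np.array([x,y,.135])
boxes=[([62-66,-29,-2],[62+66,29,54]),([56,-23,54],[68,23,88]),([135,-24,-4],[255,24,49])]
def sdf(q):
    ds=[]
    for lo,hi in boxes:
        lo=np.array(lo)/1e3;hi=np.array(hi)/1e3;c=(lo+hi)/2;h=(hi-lo)/2
        e=np.abs(q-c)-h
        ds.append(np.linalg.norm(np.maximum(e,0),axis=1)+np.minimum(e.max(1),0))
    return np.min(ds,0)
def fit(P,p):
    for it in range(15):
        Rm,o=frame(p); q=(P-o)@Rm
        s=sdf(q); k=(np.abs(s)<(0.015 if it<6 else .006))&(q[:,2]>0.015)&(q[:,0]<.26)
        Pk=P[k]
        r=least_squares(lambda p:sdf((Pk-frame(p)[1])@frame(p)[0]),p,loss='soft_l1',f_scale=.002); p=r.x
    return p,k.sum(),np.sqrt(np.mean(r.fun**2))
p0=np.array([.625,.06,-np.pi/2-.2])
for P in (C[0],C[1],np.vstack(C)):
    P=P[~np.isnan(P[:,0])]
    P=P[(P[:,0]>.52)&(P[:,0]<.7)&(P[:,1]>-.25)&(P[:,1]<.12)&(P[:,2]>.02)]
    p,n,e=fit(P,p0); print(p,np.degrees(p[2]),n,e)
    Rm,o=frame(p); print("grip",o+Rm@[.062,0,.073],"stop",o+Rm@[.255,0,0])
```

```text
[ 0.62539334  0.07502244 -1.71846296] -98.46067502129229 1600 0.0021937031349599095
grip [ 0.61258677 -0.0110725   0.17495814] stop [ 0.59139022 -0.15357091  0.02723234]
[ 0.62443666  0.07442935 -1.72322667] -98.73361559997032 1768 0.0015341124352929775
grip [ 0.61122011 -0.01160361  0.17495814] stop [ 0.58934498 -0.15399943  0.02723234]
[ 0.62464464  0.07477482 -1.72229694] -98.68034567098681 3370 0.0018934724019779258
grip [ 0.61150808 -0.01127039  0.17495814] stop [ 0.58976535 -0.15368648  0.02723234]
```

Run:
```python
from h import *
yaw=-1.7223;o=np.array([.62465,.07477]);h=np.array([np.cos(yaw),np.sin(yaw)]);y=np.array([-np.sin(yaw),np.cos(yaw)])
W=cloud("top",np.load("top0.npz")['d'])
for n,v0,v1 in(("knob",162,169),("post",171,177)):
    S=W[v0:v1,211:222].reshape(-1,3);S=S[S[:,2]>.19]
    m=np.median(S,0)
    m=(S.min(0)+S.max(0))/2
    print(n,m,S.mean(0),len(S),"railx,y",(m[:2]-o)@h,(m[:2]-o)@y, (S.mean(0)[:2]-o)@h,(S.mean(0)[:2]-o)@y)
for Y in(-68,-93,-126,-98):
    print(Y, o+y*Y/1e3)
```

```text
knob [0.55361465 0.0566878  0.19965057] [0.55331984 0.05690236 0.19893467] 28 railx,y 0.028596066175774024 -0.06749260635726453 0.02842845521396662 -0.06781642035540436
post [0.52958645 0.06113402 0.19867523] [0.52970267 0.06161187 0.20109033] 16 railx,y 0.027827228537132077 -0.09191661505447839 0.027337314046762946 -0.09187384771094913
-68 [0.55742892 0.08503288]
-93 [0.53271529 0.088806  ]
-126 [0.5000933  0.09378652]
-98 [0.52777257 0.08956063]
```

Top view: the pale cartridges are at (343,163), with the spout up-right, and at (325,206), in shade with the spout down. The yellow ones at (353,233) and (314,257) and the brown ones at (326,130) and (381,168) are look-alikes. Knob is at (217,166), keeper post at (214,174) and fin at (240,148). The rail fit is good to 2 mm, and the knob and post sit at rail y of -68 and -92 as specified.

First I turn the tool square to the rail and go above the keeper post.

Call:
arm_command(plan=[[0,0,0,0,0,8.31,1],[0,0,0,0,0,8.31,1],[0,0,0,0,0,8.31,1],[0.0146,-0.0308,-0.0015,0,0,0,1],[0.0146,-0.0308,-0.0015,0,0,0,1],[0.0146,-0.0308,-0.0015,0,0,0,1],[0.0146,-0.0308,-0.0015,0,0,0,1],[0.0146,-0.0308,-0.0015,0,0,0,1],[0.0146,-0.0308,-0.0015,0,0,0,1],[0.0146,-0.0308,-0.0015,0,0,0,1]])

```text
t: 2.25
tool_pos: [0.2811, -0.3051, 0.242]
orientation: [0.0, 0.997, -0.076, 0.0]
ft_force: [0.9, 0.0, 0.0]
finger_gap: 0.0856
```

Call:
arm_command(plan=[[0.0146,-0.0308,-0.0015,0,0,0,1],[0.0146,-0.0308,-0.0015,0,0,0,1],[0.0146,-0.0308,-0.0015,0,0,0,1],[0.0146,-0.0308,-0.0015,0,0,0,1],[0.0146,-0.0308,-0.0015,0,0,0,1],[0.0146,-0.0308,-0.0015,0,0,0,1],[0.0146,-0.0308,-0.0015,0,0,0,1],[0.0146,-0.0308,-0.0015,0,0,0,1],[0.0146,-0.0308,-0.0015,0,0,0,1],[0.0146,-0.0308,-0.0015,0,0,0,1]])

```text
t: 3.25
tool_pos: [0.4719, -0.0224, 0.257]
orientation: [0.0, 0.997, -0.075, 0.0]
ft_force: [1.3, -0.8, 0.5]
finger_gap: 0.0852
```

```bash
cat >> h.py <<'E'
YAW=-1.7223; HO=np.array([.62465,.07477,.135])
_h=np.array([np.cos(YAW),np.sin(YAW),0]);_y=np.array([-np.sin(YAW),np.cos(YAW),0]);_z=np.array([0,0,1.])
_t=np.radians(25); RX=_h*np.cos(_t)-_z*np.sin(_t); RZ=np.cross(RX,_y)
RAIL=np.stack([RX,_y,RZ],1)
LEV=np.stack([_h,_y,_z],1)
def lev(x,y,z): return np.array([HO[0],HO[1],0])+_h*x+_y*y+_z*z   # horizontal rail coords, z world
def rail(x,y,z): return HO+RAIL@np.array([x,y,z])
def to(target,Rt=None):
    s=monitor.state(); r=Rq(s["orientation"]).as_matrix()
    print("t",round(s["t"],2),"tcp",np.round(s["tool_pos"],4),"gap",round(s["finger_gap"],4),"F",np.round(s["ft_force"],1))
    print(" shift in tool mm",np.round(r.T@(target-s["tool_pos"])*1e3,1), "" if Rt is None else ("turn deg",np.round(np.degrees(R.from_matrix(r.T@Rt).as_rotvec()),2)))
def tool(xa,down): # xa tool x dir, down tool z dir
    return np.stack([xa,np.cross(down,xa),down],1)
E
python3 - <<'E'
from h import *
i,d=read_camera("wrist"); st=monitor.state(); cv2.imwrite("pics/w1.png",i); np.savez("w1.npz",i=i,d=d)
to(lev(.028,-.093,.172),tool(_y,-_z)) if 0 else None
import h
to(lev(.028,-.093,.172),tool(h._y,-h._z)); print(st["joint_positions"])
W=cloud("wrist",d,st)
L=(W-np.array([HO[0],HO[1],0]))@LEV
m=(L[...,2]>.19)&(L[...,2]<.21)&(L[...,0]<.06)&(L[...,1]<-.03)
n,lab,sts,cen=cv2.connectedComponentsWithStats(m.astype(np.uint8))
for k in range(1,n):
    if sts[k,4]>15:
        q=L[lab==k]; print(sts[k,4],cen[k],q.mean(0),(q.min(0)+q.max(0))/2,np.ptp(q,axis=0))
E
```

```text
t 3.3 tcp [ 0.4736 -0.0194  0.2571] gap 0.0853 F [-2.1  3.5 -0.3]
 shift in tool mm [ 42.2 -87.7  85.3] ('turn deg', array([-0.1 , -0.08,  0.14]))
[-0.28993759  0.17957195  1.60061018  0.00191919  1.36034485  1.42949915]
407 [129.4987715  116.71253071] [ 0.02678009 -0.06780318  0.19869482] [ 0.02538848 -0.06794053  0.19571324] [0.01673511 0.01585004 0.01129094]
257 [129.99610895 149.69649805] [ 0.02517211 -0.09198988  0.19829012] [ 0.02416713 -0.09219378  0.19559066] [0.01165161 0.01173032 0.01107936]
```

View pics/w1.png

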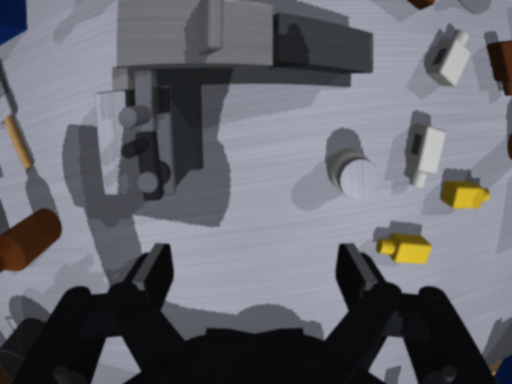

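Call:
arm_command(plan=[[0.0108,-0.0223,0,0,0,0,1],[0.0108,-0.0223,0,0,0,0,1],[0.0108,-0.0223,0,0,0,0,1],[0.0108,-0.0223,0,0,0,0,1],[0,0,0.02,0,0,0,0.5],[0,0,0.02,0,0,0,0.3],[0,0,0.02,0,0,0,0.1],[0,0,0.02,0,0,0,0],[0,0,0.005,0,0,0,0],[0,0,0,0,0,0,0]])

```text
t: 4.3
tool_pos: [0.5273, 0.0578, 0.1716]
orientation: [-0.0, 0.997, -0.076, -0.0]
ft_force: [0.4, 0.2, -0.7]
finger_gap: 0.0428
```

Run:
```python
from h import *
import h
to(lev(.0265,-.092,.172),tool(h._y,-h._z))
```

```text
t 4.3 tcp [0.5273 0.0578 0.1716] gap 0.0428 F [ 0.4  0.2 -0.7]
 shift in tool mm [ 1.6 -5.  -0.4] ('turn deg', array([0.  , 0.05, 0.01]))
```

Call:
arm_command(plan=[[0.0015,-0.005,0,0,0,0,-0.2],[0,0,0,0,0,0,-0.6],[0,0,0,0,0,0,-0.8],[0,0,0,0,0,0,-1],[0,0,0,0,0,0,-1],[0,0,0,0,0,0,-1]], force=25)

```text
t: 4.9
tool_pos: [0.5302, 0.0627, 0.1726]
orientation: [-0.0, 0.997, -0.076, 0.001]
ft_force: [1.0, 0.6, 7.2]
finger_gap: 0.0105
```

Call:
arm_command(plan=[[0,0,-0.002,0,0,0,-1],[-0.0005,-0.0057,0,0,0,0,-1],[-0.0015,-0.0056,0,0,0,0,-1],[-0.0024,-0.0052,0,0,0,0,-1],[-0.0033,-0.0047,0,0,0,0,-1],[-0.0041,-0.0041,0,0,0,0,-1],[-0.0047,-0.0033,0,0,0,0,-1],[-0.0052,-0.0024,0,0,0,0,-1],[-0.0056,-0.0015,0,0,0,0,-1],[-0.0057,-0.0005,0,0,0,0,-1]])

```text
t: 5.9
tool_pos: [0.5024, 0.0984, 0.1736]
orientation: [0.002, 0.997, -0.076, 0.001]
ft_force: [7.2, -11.6, -4.3]
finger_gap: 0.0108
```

Call:
arm_command(plan=[[0,0,0,0,0,0,-1],[0,0,0,0,0,0,-1]])

```text
t: 6.1
tool_pos: [0.5016, 0.0986, 0.1735]
orientation: [0.002, 0.997, -0.076, -0.001]
ft_force: [-1.0, -8.6, -0.6]
finger_gap: 0.0109
```

Run:
```python
from h import *
import h
to(lev(.0265,-.0675,.172),tool(h._y,-h._z))
i,d=read_camera("wrist"); cv2.imwrite("pics/w2.png",i)
s=monitor.state(); print((s["tool_pos"]-[HO[0],HO[1],0])@LEV)
```

```text
t 6.1 tcp [0.5016 0.0986 0.1735] gap 0.0109 F [-1.  -8.6 -0.6]
 shift in tool mm [57.7 31.4  1.6] ('turn deg', array([ 0.2 ,  0.06, -0.01]))
[-0.00494791 -0.12520076  0.17353201]
```

View pics/w2.png

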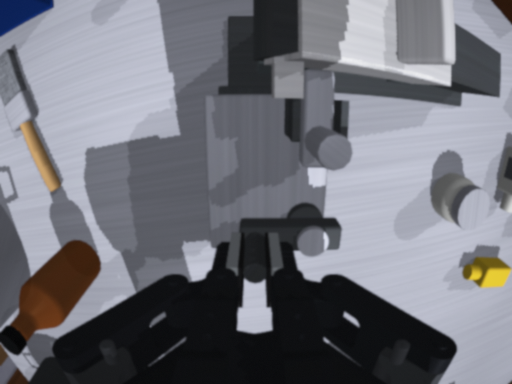

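Call:
arm_command(plan=[[0,0,0,0,0,0,-0.7],[0,0,0,0,0,0,-0.6],[0,0,-0.012,0,0,0,-0.5],[0,0,-0.025,0,0,0,0],[0.0144,0.0078,0,0,0,0,0],[0.0144,0.0078,0,0,0,0,0],[0.0144,0.0078,0,0,0,0,0],[0.0144,0.0078,0,0,0,0,0],[0,0,0,0,0,0,0],[0,0,0,0,0,0,0]])

```text
t: 7.15
tool_pos: [0.554, 0.0609, 0.2112]
orientation: [-0.0, 0.997, -0.076, -0.0]
ft_force: [-0.8, 0.2, -0.0]
finger_gap: 0.0428
```

Run:
```python
from h import *
import h
to(lev(.0265,-.0675,.173),tool(h._y,-h._z))
i,d=read_camera("wrist"); cv2.imwrite("pics/w3.png",i)
st=monitor.state(); W=cloud("wrist",d,st)
L=(W-np.array([HO[0],HO[1],0]))@LEV
m=(L[...,2]>.193)&(L[...,2]<.206)&(L[...,0]<.06)&(L[...,1]<-.04)
n,lab,sts,cen=cv2.connectedComponentsWithStats(m.astype(np.uint8))
for k in range(1,n):
    if sts[k,4]>15:
        q=L[lab==k]; print(sts[k,4],cen[k],(q.min(0)+q.max(0))/2,np.ptp(q,axis=0))
```

```text
t 7.15 tcp [0.554  0.0609 0.2112] gap 0.0428 F [-0.8  0.2 -0. ]
 shift in tool mm [ 0.3  2.2 38.2] ('turn deg', array([-0.02,  0.01,  0.  ]))
588 [260.87585034 234.17687075] [ 0.02850088 -0.06852024  0.19701432] [0.01552796 0.01605948 0.0080184 ]
226 [213.1460177  307.74778761] [-0.00405654 -0.12616475  0.19709881] [0.01163658 0.01318664 0.00796283]
```

View pics/w3.png

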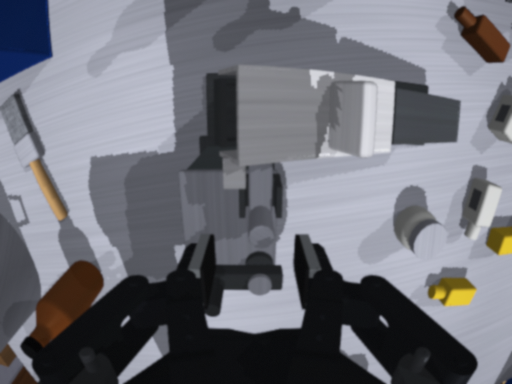

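Call:
arm_command(plan=[[0,0.0035,0.0125,0,0,0,0],[0,0,0.0125,0,0,0,0],[0,0,0.0125,0,0,0,0],[0,0,0,0,0,0,-0.4],[0,0,0,0,0,0,-0.8],[0,0,0,0,0,0,-1],[0,0,0,0,0,0,-1],[0,0,0,0,0,0,-1]])

```text
t: 8.0
tool_pos: [0.5535, 0.057, 0.173]
orientation: [0.0, 0.997, -0.076, -0.0]
ft_force: [-0.9, -2.9, -6.8]
finger_gap: 0.0151
```

Call:
arm_command(plan=[[-0.005,0,0,0,0,0,-1],[-0.005,0,0,0,0,0,-1],[-0.005,0,0,0,0,0,-1],[-0.005,0,0,0,0,0,-1],[-0.005,0,0,0,0,0,-1],[-0.006,0,0,0,0,0,-1],[0,0,0,0,0,0,-1],[0,0,0,0,0,0,-1]])

```text
t: 8.8
tool_pos: [0.5235, 0.0617, 0.1734]
orientation: [0.0, 0.997, -0.076, 0.001]
ft_force: [6.4, -4.6, -12.0]
finger_gap: 0.015
```

Run:
```python
from h import *
s=monitor.state(); print((s["tool_pos"]-[HO[0],HO[1],0])@LEV,s["ft_force"])
```

```text
[ 0.0282373  -0.09804337  0.17337781] [  6.39946856  -4.63724297 -11.95723027]
```

Call:
arm_command(plan=[[0,0,0,0,0,0,-0.6],[0,0,0,0,0,0,-0.5],[0,0,-0.02,0,0,0,-0.3],[0,0,-0.04,0,0,0,0],[0,0,-0.04,0,0,0,0],[0,0,0,0,0,0,0],[0,0,0,0,0,0,0]])

```text
t: 9.5
tool_pos: [0.5231, 0.0622, 0.2743]
orientation: [-0.0, 0.997, -0.075, 0.001]
ft_force: [-0.8, -0.2, -0.7]
finger_gap: 0.0429
```

Run:
```python
from h import *
import h
to(rail(.062,0,.115),tool(h._y,-h.RZ))
i,d=read_camera("wrist"); cv2.imwrite("pics/w4.png",i)
st=monitor.state(); W=cloud("wrist",d,st)
L=(W-np.array([HO[0],HO[1],0]))@LEV
m=(L[...,2]>.193)&(L[...,2]<.206)&(L[...,0]<.06)&(L[...,1]<-.04)
n,lab,sts,cen=cv2.connectedComponentsWithStats(m.astype(np.uint8))
for k in range(1,n):
    if sts[k,4]>15:
        q=L[lab==k]; print(sts[k,4],cen[k],(q.min(0)+q.max(0))/2,np.ptp(q,axis=0))
Q=(W-HO)@RAIL
m=(Q[...,2]>.078)&(Q[...,2]<.092)&(abs(Q[...,1])<.03)&(Q[...,0]>.03)&(Q[...,0]<.1)
q=Q[m]; print("fin",m.sum(),np.percentile(q,3,axis=0),np.percentile(q,97,axis=0))
```

```text
t 9.5 tcp [0.5231 0.0622 0.2743] gap 0.0429 F [-0.8 -0.2 -0.7]
 shift in tool mm [98.3 77.1 61.4] ('turn deg', array([24.97, -0.11,  0.05]))
318 [255.40880503 197.01572327] [ 0.02914237 -0.09838014  0.19666108] [0.0150745  0.01573098 0.00715811]
175 [215.03428571 229.04571429] [-0.00403984 -0.12647598  0.19660289] [0.01156962 0.01167352 0.00720139]
fin 945 [ 0.05504139 -0.02197365  0.07874535] [0.06563332 0.01995118 0.08753821]
```

View pics/w4.png

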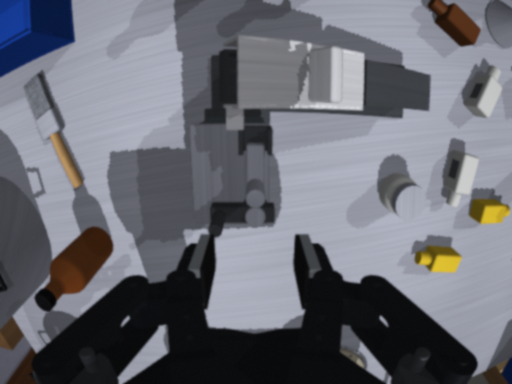

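Call:
arm_command(plan=[[0.02,0,0,8.33,0,0,0],[0.02,0,0,8.33,0,0,0],[0.02,0,0,8.33,0,0,0],[0.02,0,0,0,0,0,0],[0.0178,0,0,0,0,0,0],[0,0,0,0,0,0,0]])

```text
t: 10.15
tool_pos: [0.6204, 0.0467, 0.2713]
orientation: [-0.216, 0.973, -0.074, 0.015]
ft_force: [-0.7, -0.3, -0.4]
finger_gap: 0.0424
```

Run:
```python
from h import *
import h
to(rail(.062,-.0005,.115),tool(h._y,-h.RZ))
```

```text
t 10.15 tcp [0.6204 0.0467 0.2713] gap 0.0424 F [-0.7 -0.3 -0.4]
 shift in tool mm [-0.4 93.9 20.4] ('turn deg', array([-0.02,  0.14, -0.1 ]))
```

Call:
arm_command(plan=[[0,0.0235,0,0,0,0,0],[0,0.0235,0,0,0,0,0],[0,0.0235,0,0,0,0,0],[0,0.0235,0,0,0,0,0],[0,0,0.01,0,0,0,0],[0,0,0.01,0,0,0,0],[0,0,0,0,0,0,0]])

```text
t: 10.85
tool_pos: [0.6075, -0.027, 0.2141]
orientation: [-0.216, 0.973, -0.073, 0.015]
ft_force: [0.5, 1.1, 0.2]
finger_gap: 0.0425
```

Run:
```python
from h import *
import h
to(rail(.0615,-.0005,.061),tool(h._y,-h.RZ))
i,d=read_camera("wrist"); cv2.imwrite("pics/w5.png",i)
```

```text
t 10.85 tcp [ 0.6075 -0.027   0.2141] gap 0.0425 F [0.5 1.1 0.2]
 shift in tool mm [ 1.3  1.4 54.3] ('turn deg', array([-0.04,  0.18,  0.02]))
```

View pics/w5.png

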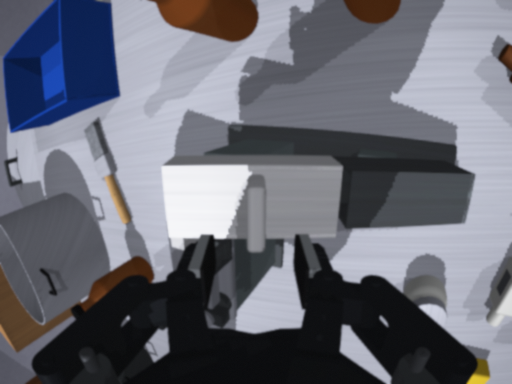

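Run:
```python
from h import *
W=cloud("top",np.load("top0.npz")['d']).reshape(-1,3)
m=(W[:,2]>.06)&(W[:,2]<.2)&(W[:,0]>.66)&(W[:,1]>-.2)&(W[:,1]<.2)
q=W[m]; 
for lo,hi in((-.2,-.02),(-.02,.2)):
    k=q[(q[:,1]>lo)&(q[:,1]<hi)]; print(len(k),k.min(0),k.max(0))
```

```text
430 [ 0.76534915 -0.13200174  0.06060888] [ 0.82208843 -0.07078461  0.18693421]
442 [0.7746767  0.03713616 0.06005346] [0.83303882 0.10043273 0.18795432]
```

Call:
arm_command(plan=[[0.001,0.0014,0.018,0,0,0,0],[0,0,0.018,0,0,0,0],[0,0,0.018,0,0,0,-0.2],[0,0,0,0,0,0,-0.6],[0,0,0,0,0,0,-0.8],[0,0,0,0,0,0,-1],[0,0,0,0,0,0,-1],[0,0,0,0,0,0,-1]], force=40)

```text
t: 11.7
tool_pos: [0.6123, -0.007, 0.1663]
orientation: [-0.216, 0.973, -0.074, 0.016]
ft_force: [0.1, 5.8, -5.6]
finger_gap: 0.0112
```

Call:
arm_command(plan=[[0,0.008,0,0,0,0,-1],[0,0.014,0,0,0,0,-1],[0,0.016,0,0,0,0,-1],[0,0.016,0,0,0,0,-1],[0,0.016,0,0,0,0,-1],[0,0.016,0,0,0,0,-1],[0,0.016,0,0,0,0,-1],[0,0.013,0,0,0,0,-1],[0,0.008,0,0,0,0,-1],[0,0.003,0,0,0,0,-1]])

```text
t: 12.7
tool_pos: [0.5953, -0.118, 0.1138]
orientation: [-0.219, 0.973, -0.073, 0.016]
ft_force: [1.2, 25.8, 5.5]
finger_gap: 0.0111
```

Call:
arm_command(plan=[[0,0,0,0,0,0,-1],[0,0,0,0,0,0,-1]])

```text
t: 12.9
tool_pos: [0.5953, -0.118, 0.1139]
orientation: [-0.218, 0.973, -0.073, 0.016]
ft_force: [-0.5, 14.6, 0.1]
finger_gap: 0.011
```

Run:
```python
from h import *
s=monitor.state(); print((s["tool_pos"]-HO)@RAIL,s["ft_force"],s["finger_gap"])
```

```text
[1.85625422e-01 9.43334485e-05 6.32597564e-02] [-0.46946197 14.59543555  0.10335267] 0.0110117561841395
```

Call:
arm_command(plan=[[0,0,0,0,0,0,-0.7],[0,0,0,0,0,0,-0.5],[0,0,-0.02,0,0,0,0],[0,0,-0.03,0,0,0,0],[0,0,-0.04,0,0,0,0],[0,0,-0.04,-8.33,0,0,0],[0,0,0,-8.33,0,0,0],[0,0,0,-8.33,0,0,0],[0,0,0,0,0,0,0]])

```text
t: 13.8
tool_pos: [0.5877, -0.173, 0.2327]
orientation: [0.002, 0.997, -0.074, 0.002]
ft_force: [0.5, -0.1, 0.0]
finger_gap: 0.0426
```

```bash
cat >> h.py <<'E'
def carts(n):
    i,d=read_camera(n); st=monitor.state(); W=cloud(n,d,st)
    hsv=cv2.cvtColor(i,cv2.COLOR_BGR2HSV)
    m=(W[...,2]>.006)&(W[...,2]<.055)&(hsv[...,1]<60)&(W[...,0]>.35)&(W[...,0]<.68)&(W[...,1]<-.19)&(W[...,1]>-.42)
    k,lab,sts,cen=cv2.connectedComponentsWithStats(m.astype(np.uint8))
    for c in range(1,k):
        if sts[c,4]<60: continue
        q=W[(lab==c)]; top=q[q[:,2]>.033]
        if len(top)<20: continue
        (cx,cy),(w,hh),a=cv2.minAreaRect((top[:,:2]*1000).astype(np.float32))
        sp=q[(q[:,2]>.018)&(q[:,2]<.0345)]
        print(n,"px",cen[c].round(),"top rect c",round(cx,1),round(cy,1),"size",round(w,1),round(hh,1),"ang",round(a,1),"zt",np.median(top[:,2]).round(4),"low mean",np.round(sp.mean(0)*1000,1) if len(sp) else None)
    return i,W
E
python3 - <<'E'
from h import *
i,W=carts("wrist"); cv2.imwrite("pics/w6.png",i); i,W=carts("top"); cv2.imwrite("pics/t6.png",i)
to(rail(.06,0,.1))
print(monitor.state()["joint_positions"])
E
```

```text
wrist px [374. 149.] top rect c 577.2 -322.2 size 36.6 65.1 ang 52.5 zt 0.0389 low mean [ 602.3 -330.3   27.2]
wrist px [340. 244.] top rect c 454.3 -270.3 size 35.7 64.7 ang 74.0 zt 0.0391 low mean [ 477.9 -268.6   26.9]
top px [343. 164.] top rect c 587.0 -329.0 size 36.0 86.7 ang 51.2 zt 0.0404 low mean [ 600.7 -338.1   28.8]
top px [324. 207.] top rect c 442.9 -266.3 size 36.0 88.9 ang 72.8 zt 0.0401 low mean [ 425.7 -257.4   28.7]
t 13.9 tcp [ 0.5871 -0.1747  0.2312] gap 0.0426 F [-0.5 -0.6  0.3]
 shift in tool mm [  -0.5 -155.6   31.3] 
[-0.4811937   0.50932746  1.2115037   0.00223534  1.42046093  1.24020003]
```

View pics/w6.png

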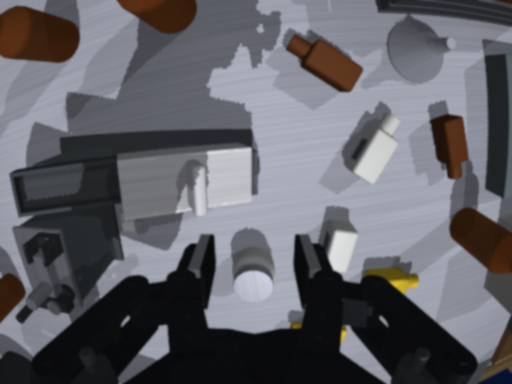

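View pics/t6.png

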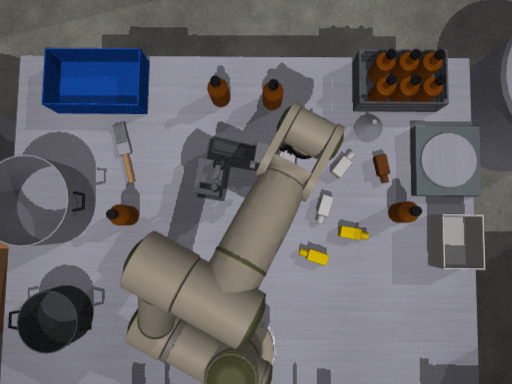

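Call:
arm_command(plan=[[0,0,0,0,0,-8.37,0.5],[0,0,0,0,0,-8.37,0.5],[0,0,0,0,0,-8.37,0.5],[0,0,0,0,0,-8.37,0.5],[0,0,0,0,0,-8.37,0.5],[0,0,0,0,0,-8.37,0.5],[0,0,0,0,0,-8.37,0.5],[0,0,0,0,0,-8.37,0.5],[0,0,0,0,0,-8.37,0.5]])

```text
t: 14.8
tool_pos: [0.5867, -0.1762, 0.2303]
orientation: [-0.001, 0.834, 0.551, 0.001]
ft_force: [1.3, -0.2, -0.3]
finger_gap: 0.0638
```

Call:
arm_command(plan=[[0,0,0,0,0,-8.37,0.5],[0,0,0,0,0,-8.37,0.5],[0,0,0,0,0,-8.37,0.5],[0,0,0,0,0,-8.37,0.5],[0,0,0,0,0,-8.37,0.5],[0,0,0,0,0,-8.37,0.5],[0,0,0,0,0,-8.37,0.5],[0,0,0,0,0,-8.37,0.5],[0,0,0,0,0,-8.37,0.5],[0,0,0,0,0,0,0.5]])

```text
t: 15.8
tool_pos: [0.5867, -0.1761, 0.2303]
orientation: [-0.0, 0.326, 0.945, 0.001]
ft_force: [-0.2, 0.2, -0.6]
finger_gap: 0.0639
```

Run:
```python
from h import *
a=np.radians(142); xa=np.array([np.cos(a),np.sin(a),0])
to(np.array([.577,-.322,.14]),tool(xa,np.array([0,0,-1.])))
print(monitor.state()["joint_positions"])
```

```text
t 15.8 tcp [ 0.5867 -0.1761  0.2303] gap 0.0639 F [-0.2  0.2 -0.6]
 shift in tool mm [ -82.4 -121.    90. ] ('turn deg', array([ 0.09, -0.07, -0.06]))
[-0.48338484  0.51068978  1.21172152  0.00183822  1.42017791 -1.39027065]
```

Call:
arm_command(plan=[[-0.0165,-0.0242,0.012,0,0,0,0.5],[-0.0165,-0.0242,0.012,0,0,0,0.5],[-0.0165,-0.0242,0.012,0,0,0,0.5],[-0.0165,-0.0242,0.012,0,0,0,0.5],[-0.0165,-0.0242,0.012,0,0,0,0.5],[0,0,0.03,0,0,0,0.5],[0,0,0,0,0,0,0.5]])

```text
t: 16.5
tool_pos: [0.5754, -0.3213, 0.1363]
orientation: [-0.004, 0.329, 0.944, 0.002]
ft_force: [-0.9, 0.1, 0.8]
finger_gap: 0.064
```

Run:
```python
from h import *
i,W=carts("wrist"); cv2.imwrite("pics/w7.png",i)
a=np.radians(142); xa=np.array([np.cos(a),np.sin(a),0])
to(np.array([.577,-.322,.016]),tool(xa,np.array([0,0,-1.])))
```

```text
wrist px [210.  42.] top rect c 448.4 -269.5 size 36.4 78.6 ang 73.6 zt 0.0426 low mean [ 434.3 -266.4   30.3]
wrist px [255. 197.] top rect c 588.6 -330.7 size 35.9 90.1 ang 52.7 zt 0.043 low mean [ 596.5 -336.8   30.2]
t 16.55 tcp [ 0.5764 -0.3211  0.1389] gap 0.0643 F [ 0.1 -0.3  0.3]
 shift in tool mm [ -1.5  -0.5 122.9] ('turn deg', array([ 0.06, -0.25, -0.26]))
```

View pics/w7.png

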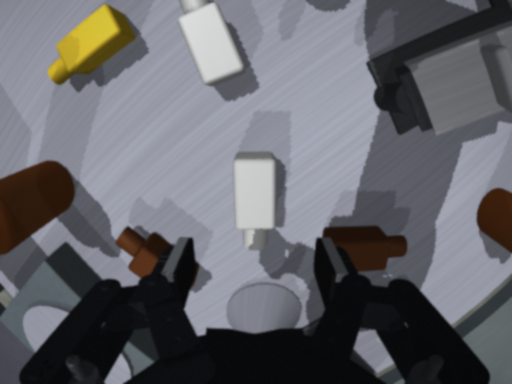

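Call:
arm_command(plan=[[-0.0026,-0.0003,0.02,0,0,-0.6,0.5],[0,0,0.025,0,0,0,0.5],[0,0,0.025,0,0,0,0.5],[0,0,0.025,0,0,0,0.5],[0,0,0.02,0,0,0,0.5],[0,0,0.008,0,0,0,0.5],[0,0,0,0,0,0,0.5]])

```text
t: 17.25
tool_pos: [0.5795, -0.3227, 0.0179]
orientation: [-0.0, 0.321, 0.947, 0.0]
ft_force: [0.4, -0.0, 0.1]
finger_gap: 0.0637
```

Run:
```python
from h import *
a=np.radians(142.5); xa=np.array([np.cos(a),np.sin(a),0])
to(np.array([.578,-.3225,.016]),tool(xa,np.array([0,0,-1.])))
```

```text
t 17.25 tcp [ 0.5795 -0.3227  0.0179] gap 0.0637 F [ 0.4 -0.   0.1]
 shift in tool mm [ 1.3 -0.8  1.9] ('turn deg', array([ 0.02, -0.01,  0.04]))
```

Call:
arm_command(plan=[[0.0005,0,0.002,0,0,0,0.2],[0,0,0,0,0,0,-0.2],[0,0,0,0,0,0,-0.5],[0,0,0,0,0,0,-1],[0,0,0,0,0,0,-1],[0,0,0,0,0,0,-1],[0,0,0,0,0,0,-1]], force=40)

```text
t: 17.95
tool_pos: [0.5795, -0.3228, 0.017]
orientation: [0.001, 0.321, 0.947, -0.0]
ft_force: [-0.8, 0.6, 6.6]
finger_gap: 0.035
```

Call:
arm_command(plan=[[0,0,-0.02,0,0,0,-1],[0,0,-0.04,0,0,0,-1],[0,0,-0.04,0,0,0,-1],[0,0,-0.04,0,0,0,-1],[0,0,-0.04,0,0,8.65,-1],[0,0,-0.04,0,0,8.65,-1],[0,0,0,0,0,8.65,-1],[0,0,0,0,0,8.65,-1],[0,0,0,0,0,8.65,-1],[0,0,0,0,0,8.65,-1]])

```text
t: 18.95
tool_pos: [0.5787, -0.3223, 0.2353]
orientation: [-0.0, 0.703, 0.711, -0.0]
ft_force: [-1.0, 0.3, -2.3]
finger_gap: 0.0354
```

Run:
```python
from h import *
import h
to(rail(.048,0,.12),tool(-h._h,-h._z))
i,d=read_camera("wrist"); cv2.imwrite("pics/w8.png",i)
```

```text
t 18.95 tcp [ 0.5787 -0.3223  0.2353] gap 0.0354 F [-1.   0.3 -2.3]
 shift in tool mm [303.5  35.3  11.9] ('turn deg', array([-0.04, -0.03,  9.34]))
```

View pics/w8.png

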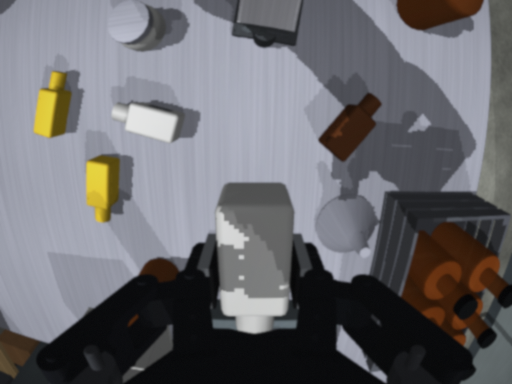

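Call:
arm_command(plan=[[0,0,-0.01,0,0,4.67,-1],[0,0,-0.01,0,0,4.67,-1],[0.036,0.0044,0,0,0,0,-1],[0.036,0.0044,0,0,0,0,-1],[0.036,0.0044,0,0,0,0,-1],[0.036,0.0044,0,0,0,0,-1],[0.036,0.0044,0,0,0,0,-1],[0.036,0.0044,0,0,0,0,-1],[0.036,0.0044,0,0,0,0,-1],[0.036,0.0044,0,0,0,0,-1]])

```text
t: 20.0
tool_pos: [0.6554, -0.0411, 0.2554]
orientation: [-0.0, 0.756, 0.655, -0.0]
ft_force: [0.2, -0.1, -1.9]
finger_gap: 0.0353
```

Run:
```python
from h import *
import h
to(rail(.047,0,.12),tool(-h.RX,-h.RZ))
```

```text
t 20.0 tcp [ 0.6554 -0.0411  0.2554] gap 0.0353 F [ 0.2 -0.1 -1.9]
 shift in tool mm [ 17.  -47.7  31.6] ('turn deg', array([-0.14, 24.99,  0.52]))
```

Call:
arm_command(plan=[[0,-0.016,0,0,8.33,0.2,-1],[0,-0.016,0,0,8.33,0.2,-1],[0,-0.016,0,0,8.33,0.1,-1],[0,0,0,0,0,0,-1],[0,0,0,0,0,0,-1]])

```text
t: 20.5
tool_pos: [0.6079, -0.0361, 0.2556]
orientation: [-0.141, 0.741, 0.636, 0.163]
ft_force: [0.4, -0.8, -1.3]
finger_gap: 0.0351
```

Run:
```python
from h import *
import h
to(rail(.047,0,.08),tool(-h.RX,-h.RZ))
i,W=carts("wrist"); cv2.imwrite("pics/w9.png",i)
Q=(W-HO)@RAIL
m=(Q[...,0]>0)&(Q[...,0]<.11)&(abs(Q[...,1])<.03)&(Q[...,2]<.022)&(Q[...,2]>.011)
q=Q[m]
print("walls", m.sum(), [np.round((q[s*q[:,1]>.015][:,1].min(),q[s*q[:,1]>.015][:,1].max()),4) for s in(1,-1) if (s*q[:,1]>.015).any()])
```

```text
t 20.5 tcp [ 0.6079 -0.0361  0.2556] gap 0.0351 F [ 0.4 -0.8 -1.3]
 shift in tool mm [ 3.8 -0.2 76.7] ('turn deg', array([-0.01,  0.13, -0.1 ]))
walls 498 [array([0.0193, 0.0242]), array([-0.0241, -0.0197])]
```

View pics/w9.png

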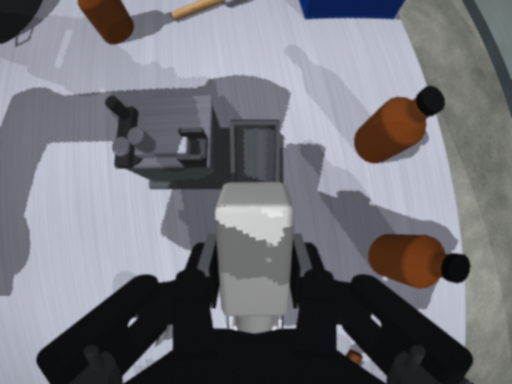

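Call:
arm_command(plan=[[0.0038,0,0.02,0,0,0,-1],[0,0,0.02,0,0,0,-1],[0,0,0.02,0,0,0,-1],[0,0,0.0165,0,0,0,-1],[0,0,0.015,0,0,0,-1],[0,0,0.01,0,0,0,-1],[0,0,0,0,0,0,-1]])

```text
t: 21.25
tool_pos: [0.6148, 0.0115, 0.1642]
orientation: [-0.142, 0.741, 0.636, 0.163]
ft_force: [-0.3, -0.5, -0.6]
finger_gap: 0.0356
```

Run:
```python
from h import *
import h
to(rail(.047,0,.020),tool(-h.RX,-h.RZ))
```

```text
t 21.25 tcp [0.6148 0.0115 0.1642] gap 0.0356 F [-0.3 -0.5 -0.6]
 shift in tool mm [-1.3  0.3 33.5] ('turn deg', array([-0.16,  0.04, -0.06]))
```

Call:
arm_command(plan=[[-0.001,0.0003,0.01,0,0,0,-1],[0,0,0.009,0,0,0,-1],[0,0,0.007,0,0,0,-1],[0,0,0.005,0,0,0,-1],[0,0,0.002,0,0,0,-1],[0,0,0,0,0,0,-1],[0,0,0,0,0,0,-1]])

```text
t: 21.95
tool_pos: [0.6172, 0.023, 0.1351]
orientation: [-0.141, 0.741, 0.635, 0.164]
ft_force: [0.8, -0.5, -1.7]
finger_gap: 0.0352
```

Run:
```python
from h import *
import h
to(rail(.047,0,.020),tool(-h.RX,-h.RZ))
```

```text
t 21.95 tcp [0.6172 0.023  0.1351] gap 0.0352 F [ 0.8 -0.5 -1.7]
 shift in tool mm [ 0.3 -0.5  2.2] ('turn deg', array([-0.  ,  0.02, -0.14]))
```

Call:
arm_command(plan=[[0,-0.0005,0.003,0,0,0,-1],[0,0,0,0,0,0,-1],[0,0,0,0,0,0,0.1],[0,0,0,0,0,0,0.2],[0,0,0,0,0,0,0.2],[0,0,0,0,0,0,0.2],[0,0,-0.02,0,0,0,0.2],[0,0,-0.04,0,0,0,0.2],[0,0,-0.04,0,0,0,0.2],[0,0,-0.02,0,0,0,0.2]])

```text
t: 22.95
tool_pos: [0.6097, -0.027, 0.2442]
orientation: [-0.139, 0.741, 0.635, 0.165]
ft_force: [-0.3, -0.2, -0.0]
finger_gap: 0.0515
```

Run:
```python
from h import *
import h
i,W=carts("wrist"); cv2.imwrite("pics/w10.png",i)
Q=(W-HO)@RAIL
m=(Q[...,0]>-.05)&(Q[...,0]<.25)&(abs(Q[...,1])<.015)&(Q[...,2]>.025)&(Q[...,2]<.048)
q=Q[m]; print(m.sum(), q.min(0) if len(q) else 0, q.max(0) if len(q) else 0)
to(np.array([.454,-.27,.2]))
```

```text
0 0 0
t 23.0 tcp [ 0.6102 -0.0279  0.246 ] gap 0.0513 F [ 1.3 -0.9  3.3]
 shift in tool mm [-258.  -117.2  -69.6]
```

View pics/w10.png

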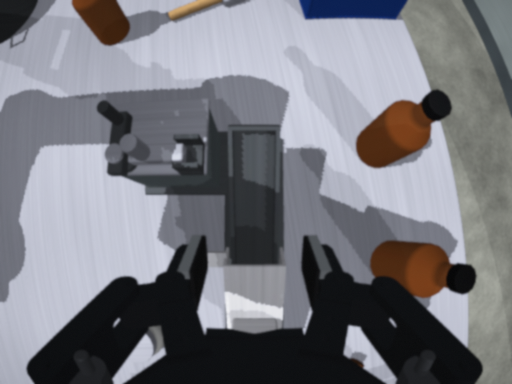

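Call:
arm_command(plan=[[0,0,0,0,-8.33,0,0.5],[0,0,0,0,-8.33,0,0.5],[0,0,0,0,-8.33,0,0.5],[0,0,0,0,0,8.15,0.5],[0,0,0,0,0,8.15,0.5],[0,0,0,0,0,8.15,0.5],[0,0,0,0,0,8.15,0.5],[0,0,0,0,0,8.15,0.5],[0,0,0,0,0,8.15,0.5],[0,0,0,0,0,8.15,0.5]])

```text
t: 24.0
tool_pos: [0.6091, -0.0253, 0.2401]
orientation: [-0.001, 0.978, 0.207, -0.001]
ft_force: [0.3, 0.0, -0.4]
finger_gap: 0.0636
```

Call:
arm_command(plan=[[0,0,0,0,0,8.15,0.5],[0,0,0,0,0,8.15,0.5],[0,0,0,0,0,8.15,0.5],[0,0,0,0,0,8.15,0.5],[0,0,0,0,0,8.15,0.5],[0,0,0,0,0,0,0.5]])

```text
t: 24.6
tool_pos: [0.6091, -0.0253, 0.2402]
orientation: [-0.0, 0.989, -0.145, -0.001]
ft_force: [0.3, -0.4, 0.2]
finger_gap: 0.0641
```

Run:
```python
from h import *
a=np.radians(-16.5); xa=np.array([np.cos(a),np.sin(a),0])
to(np.array([.4535,-.270,.14]),tool(xa,np.array([0,0,-1.])))
```

```text
t 24.6 tcp [ 0.6091 -0.0253  0.2402] gap 0.0641 F [ 0.3 -0.4  0.2]
 shift in tool mm [-78.7 279.  100.4] ('turn deg', array([ 0.  ,  0.14, -0.15]))
```

Call:
arm_command(plan=[[-0.0098,0.035,0,0,0,0,0.5],[-0.0098,0.035,0,0,0,0,0.5],[-0.0098,0.035,0,0,0,0,0.5],[-0.0098,0.035,0,0,0,0,0.5],[-0.0098,0.035,0.01,0,0,0,0.5],[-0.0098,0.035,0.02,0,0,0,0.5],[-0.0098,0.035,0.035,0,0,0,0.5],[-0.0098,0.035,0.035,0,0,0,0.5],[0,0,0,0,0,0,0.5]])

```text
t: 25.5
tool_pos: [0.4508, -0.2722, 0.1373]
orientation: [-0.002, 0.99, -0.144, -0.004]
ft_force: [0.1, 0.3, 1.1]
finger_gap: 0.0639
```

Run:
```python
from h import *
i,W=carts("wrist"); cv2.imwrite("pics/w11.png",i)
a=np.radians(-16.5); xa=np.array([np.cos(a),np.sin(a),0])
to(np.array([.4535,-.270,.016]),tool(xa,np.array([0,0,-1.])))
```

```text
wrist px [252. 188.] top rect c 443.9 -267.3 size 36.1 89.4 ang 73.3 zt 0.0427 low mean [ 428.1 -262.6   30.7]
t 25.55 tcp [ 0.4527 -0.2715  0.1397] gap 0.0643 F [ 0.2 -0.1  0.1]
 shift in tool mm [  1.   -1.4 123.7] ('turn deg', array([-0.1 ,  0.3 , -0.06]))
```

View pics/w11.png

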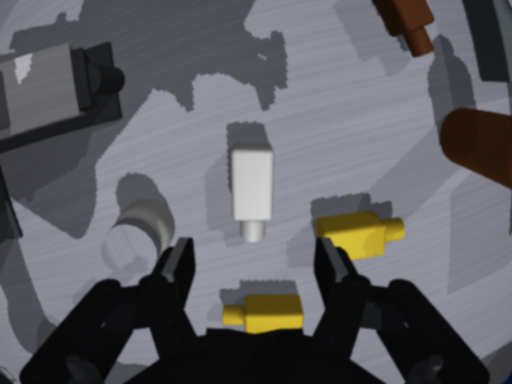

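Call:
arm_command(plan=[[0.0024,-0.0013,0.02,0,0,0,0.5],[0,0,0.025,0,0,0,0.5],[0,0,0.025,0,0,0,0.5],[0,0,0.025,0,0,0,0.5],[0,0,0.02,0,0,0,0.5],[0,0,0.009,0,0,0,0.5],[0,0,0,0,0,0,0.5]])

```text
t: 26.25
tool_pos: [0.4571, -0.2698, 0.0176]
orientation: [-0.0, 0.99, -0.143, -0.001]
ft_force: [-0.1, -0.0, 0.1]
finger_gap: 0.0642
```

Run:
```python
from h import *
a=np.radians(-16.6); xa=np.array([np.cos(a),np.sin(a),0])
to(np.array([.455,-.2705,.0165]),tool(xa,np.array([0,0,-1.])))
```

```text
t 26.25 tcp [ 0.4571 -0.2698  0.0176] gap 0.0642 F [-0.1 -0.   0.1]
 shift in tool mm [-1.8  1.3  1.1] ('turn deg', array([-0.01,  0.12,  0.13]))
```

Call:
arm_command(plan=[[-0.0015,0.0012,0.001,0,0,0,0.2],[0,0,0,0,0,0,-0.2],[0,0,0,0,0,0,-0.5],[0,0,0,0,0,0,-1],[0,0,0,0,0,0,-1],[0,0,0,0,0,0,-1],[0,0,0,0,0,0,-1]])

```text
t: 26.95
tool_pos: [0.4555, -0.2715, 0.0178]
orientation: [0.001, 0.99, -0.144, 0.0]
ft_force: [-0.8, 0.5, 7.0]
finger_gap: 0.035
```

Call:
arm_command(plan=[[0,0,-0.02,0,0,0,-1],[0,0,-0.04,0,0,0,-1],[0,0,-0.04,0,0,0,-1],[0,0,-0.04,0,0,0,-1],[0,0,-0.04,0,0,-8.16,-1],[0,0,-0.04,0,0,-8.16,-1],[0,0,-0.02,0,0,-8.16,-1],[0,0,0,0,0,-8.16,-1],[0,0,0,0,0,-8.16,-1],[0,0,0,0,0,-8.16,-1]])

```text
t: 27.95
tool_pos: [0.4551, -0.271, 0.2567]
orientation: [-0.0, 0.96, 0.281, -0.001]
ft_force: [-0.2, -0.8, -2.1]
finger_gap: 0.0352
```

Call:
arm_command(plan=[[0,0,0,0,0,-8.16,-1],[0,0,0,0,0,-8.16,-1],[0,0,0,0,0,-8.16,-1],[0,0,0,0,0,-8.16,-1],[0,0,0,0,0,-8.16,-1],[0,0,0,0,0,-8.16,-1],[0,0,0,0,0,0,-1]])

```text
t: 28.65
tool_pos: [0.4552, -0.271, 0.2566]
orientation: [-0.001, 0.758, 0.652, -0.001]
ft_force: [-0.6, -0.1, -1.7]
finger_gap: 0.0351
```

Run:
```python
from h import *
import h
to(rail(.047,0,.13),tool(-h._h,-h._z))
i,d=read_camera("wrist"); cv2.imwrite("pics/w12.png",i)
```

```text
t 28.65 tcp [ 0.4552 -0.271   0.2566] gap 0.0351 F [-0.6 -0.1 -1.7]
 shift in tool mm [269.7 115.7  23.5] ('turn deg', array([-0.11, -0.01,  0.07]))
```

View pics/w12.png

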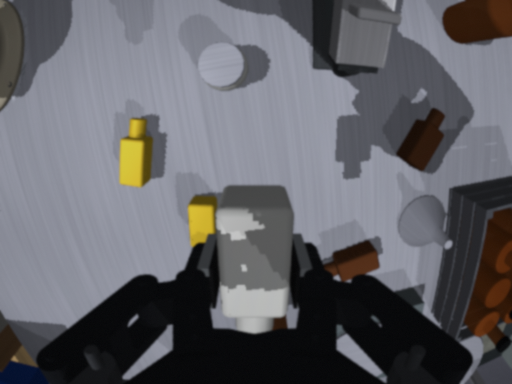

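Call:
arm_command(plan=[[0.0337,0.0145,0,0,0,0,-1],[0.0337,0.0145,0,0,0,0,-1],[0.0337,0.0145,0,0,0,0,-1],[0.0337,0.0145,0,0,0,0,-1],[0.0337,0.0145,0,0,0,0,-1],[0.0337,0.0145,0,0,0,0,-1],[0.0337,0.0145,0,0,0,0,-1],[0.0337,0.0145,0,0,8.33,0,-1],[0,0,0,0,8.33,0,-1],[0,0,0,0,8.33,0,-1]])

```text
t: 29.7
tool_pos: [0.6112, -0.0211, 0.257]
orientation: [-0.143, 0.741, 0.635, 0.166]
ft_force: [-0.9, -0.1, -2.2]
finger_gap: 0.0356
```

Call:
arm_command(plan=[[0,0,0,0,0,0,-1],[0,0,0,0,0,0,-1]])

```text
t: 29.9
tool_pos: [0.6106, -0.0227, 0.2563]
orientation: [-0.141, 0.742, 0.635, 0.162]
ft_force: [-0.4, 0.0, -1.4]
finger_gap: 0.035
```

Run:
```python
from h import *
import h
to(rail(.047,0,.055),tool(-h.RX,-h.RZ))
i,d=read_camera("wrist"); cv2.imwrite("pics/w13.png",i)
```

```text
t 29.9 tcp [ 0.6106 -0.0227  0.2563] gap 0.035 F [-0.4  0.  -1.4]
 shift in tool mm [-8.7 -0.6 96.6] ('turn deg', array([-0.09,  0.17, -0.24]))
```

View pics/w13.png

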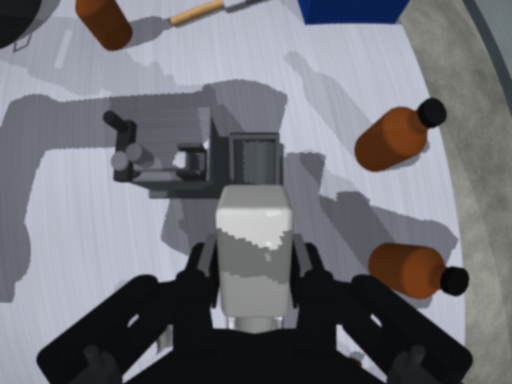

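Call:
arm_command(plan=[[-0.004,-0.0005,0.02,0,0,-0.2,-1],[-0.0045,0,0.02,0,0,0,-1],[0,0,0.02,0,0,0,-1],[0,0,0.02,0,0,0,-1],[0,0,0.0165,0,0,0,-1],[0,0,0,0,0,0,-1],[0,0,0,0,0,0,-1]])

```text
t: 30.65
tool_pos: [0.6153, 0.0111, 0.1663]
orientation: [-0.141, 0.739, 0.638, 0.164]
ft_force: [0.2, -0.3, -2.7]
finger_gap: 0.035
```

Run:
```python
from h import *
import h
to(rail(.047,0,.0195),tool(-h.RX,-h.RZ))
```

```text
t 30.65 tcp [0.6153 0.0111 0.1663] gap 0.035 F [ 0.2 -0.3 -2.7]
 shift in tool mm [-1.9 -0.4 36.1] ('turn deg', array([-0.06,  0.09,  0.23]))
```

Call:
arm_command(plan=[[-0.0015,-0.0004,0.01,0,0,0.2,-1],[0,0,0.01,0,0,0,-1],[0,0,0.008,0,0,0,-1],[0,0,0.005,0,0,0,-1],[0,0,0.0025,0,0,0,-1],[0,0,0,0,0,0,-1],[0,0,0,0,0,0,-1]])

```text
t: 31.35
tool_pos: [0.6168, 0.024, 0.1329]
orientation: [-0.141, 0.741, 0.636, 0.164]
ft_force: [1.1, 0.5, -0.6]
finger_gap: 0.0352
```

Run:
```python
from h import *
import h
to(rail(.047,0,.0195),tool(-h.RX,-h.RZ))
```

```text
t 31.35 tcp [0.6168 0.024  0.1329] gap 0.0352 F [ 1.1  0.5 -0.6]
 shift in tool mm [0.4 0.1 0.3] ('turn deg', array([-0.06,  0.02, -0.04]))
```

Call:
arm_command(plan=[[0,0,0,0,0,0,0.1],[0,0,0,0,0,0,0.2],[0,0,0,0,0,0,0.2],[0,0,0,0,0,0,0.2],[0,0,-0.02,0,0,0,0.2],[0,0,-0.04,0,0,0,0.2],[0,0,-0.04,0,0,0,0.2],[0,0,-0.02,0,0,0,0.2],[0,0,0,0,0,0,0.2]])

```text
t: 32.25
tool_pos: [0.61, -0.0273, 0.2441]
orientation: [-0.139, 0.741, 0.636, 0.165]
ft_force: [0.1, 0.7, -0.6]
finger_gap: 0.0515
```

Run:
```python
from h import *
i,W=carts("wrist"); cv2.imwrite("pics/w14.png",i)
Q=(W-HO)@RAIL
m=(Q[...,0]>-.05)&(Q[...,0]<.25)&(abs(Q[...,1])<.016)&(Q[...,2]>.025)&(Q[...,2]<.046)
q=Q[m]; print(m.sum()); print(np.percentile(q,[1,10,50,90,99],axis=0) if len(q) else 0)
to(HO)
```

```text
1811
[[ 7.25567393e-02 -1.56150667e-02  2.66253027e-02]
 [ 7.39378371e-02 -1.28071252e-02  3.50180071e-02]
 [ 9.39860122e-02 -9.08479330e-06  3.73997764e-02]
 [ 1.17579433e-01  1.25503474e-02  3.83645024e-02]
 [ 1.23384744e-01  1.55369213e-02  3.89771555e-02]]
t 32.3 tcp [ 0.6094 -0.0263  0.2419] gap 0.0513 F [ 0.5 -0.5 -1.3]
 shift in tool mm [ 47.5  -0.3 140.1]
```

View pics/w14.png

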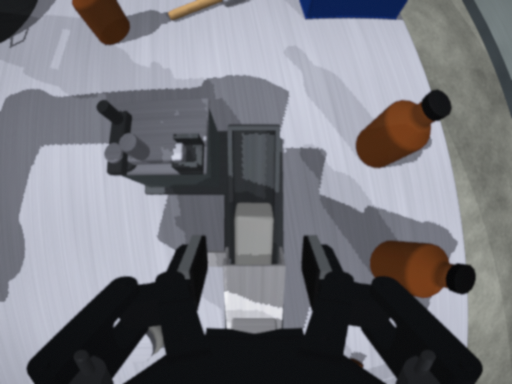

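Call:
arm_command(plan=[[0,0,-0.03,0,-8.3,0,0.2],[0,0,-0.03,0,-8.3,0,0.2],[-0.03,0,0,0,-8.3,0,0.2],[-0.03,-0.03,0,0,0,0,0.2],[-0.03,-0.03,0,0,0,0,0.2],[-0.03,-0.03,0,0,0,0,0.2],[-0.03,-0.03,0,0,0,0,0.2],[-0.03,-0.03,0,0,0,0,0.2],[0,0,0,0,0,0,0.2]])

```text
t: 33.2
tool_pos: [0.428, -0.2034, 0.2917]
orientation: [-0.002, 0.76, 0.65, -0.0]
ft_force: [0.4, 0.0, 0.2]
finger_gap: 0.0512
```

Run:
```python
from h import *
for n in("wrist","scene","top"):
    i,d=read_camera(n); st=monitor.state(); W=cloud(n,d,st); cv2.imwrite(f"pics/{n}15.png",i)
    Q=(W-HO)@RAIL; L=(W-[HO[0],HO[1],0])@LEV
    m=(Q[...,0]>-.02)&(Q[...,0]<.13)&(abs(Q[...,1])<.014)&(Q[...,2]>.033)&(Q[...,2]<.045)
    if m.sum(): q=Q[m]; print(n,"cart top",m.sum(),np.percentile(q[:,0],[1,5,95,99]).round(4),q[:,1].mean().round(4))
    m=(abs(Q[...,1])<.02)&(Q[...,2]>.075)&(Q[...,2]<.092)&(Q[...,0]>.05)&(Q[...,0]<.25)
    if m.sum(): print(n,"fin x",m.sum(),np.percentile(Q[m][:,0],[3,97]).round(4))
    m=(L[...,2]>.192)&(L[...,2]<.208)&(L[...,0]<.06)&(L[...,0]>-.03)&(L[...,1]<-.06)&(L[...,1]>-.15)
    k,lab,s,c=cv2.connectedComponentsWithStats(m.astype(np.uint8))
    for j in range(1,k):
        if s[j,4]>8: q=L[lab==j]; print(n,"post",c[j].round(),((q.min(0)+q.max(0))/2).round(4))
print(monitor.state()['t'],monitor.state()['tool_pos'])
```

```text
wrist cart top 366 [0.0959 0.0978 0.1154 0.1161] 0.0004
wrist fin x 415 [0.1773 0.1878]
scene cart top 97 [0.0723 0.0733 0.1155 0.1182] -0.0
scene fin x 43 [0.1781 0.1883]
scene post [312. 160.] [-0.0055 -0.1255  0.1972]
scene post [304. 166.] [ 0.0276 -0.0968  0.1975]
top cart top 140 [0.0722 0.0741 0.1163 0.1197] -0.0002
top fin x 68 [0.1773 0.1884]
top post [214. 176.] [ 0.0285 -0.0967  0.1994]
top post [201. 184.] [-0.0053 -0.1249  0.1998]
33.35 [ 0.43099072 -0.20137958  0.29205055]
```

View pics/scene15.png

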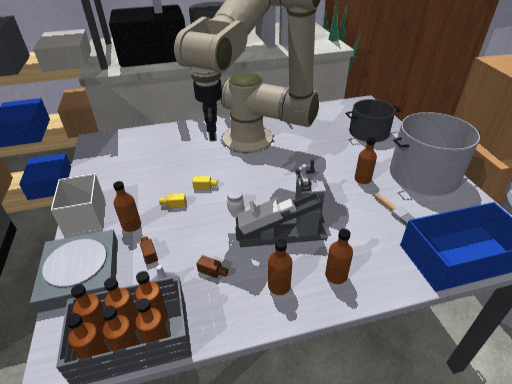

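View pics/wrist15.png

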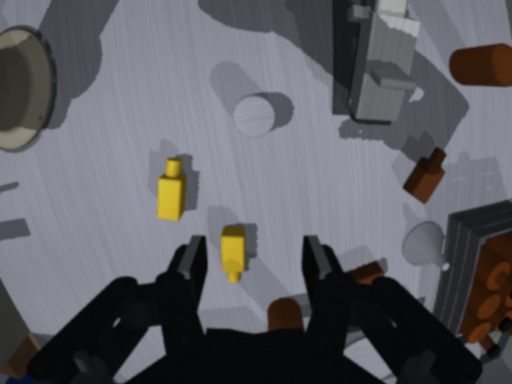

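```bash
python3 -c "
from workcell import hand_in
print(hand_in())"
```

```text
the job is handed in; nothing more can be done
None
```

The job is handed in at about 33 s of the 72 s allowed. Both pale cartridges are in the rail with spouts downhill, and the keeper, bolt and cover are all left open.

- **Keeper:** swung to about 90°. The top and scene cameras put its post at x −5, y −125 mm in the rail's level axes, where 90° should put it.
- **Bolt:** drawn about 29 to 30 mm. The knob went from y −68 to about −97 mm.
- **Cover:** slid until I felt it meet its stop. The pictures give a travel of about 122 mm, against 125 nominal, and the fin edges read about 1 to 2 mm uphill of the true ones throughout.
- **Cartridges:** the second one's tail is at rail x of about 73 mm, where 75 is expected, and it sits within 1 mm of the middle. The first is inside the closed tube and can't be seen; I inferred that it is home because the second came to rest at the right place behind it.
- **Surroundings:** in the last scene picture, the bottles and jar are standing and the look-alikes are untouched. The gripper is clear of everything.

No check failed.

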